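# Find the blind hole of a spacer and hold it up on the depth gauge

## Robot

A 6-joint arm with a two-finger parallel gripper is mounted at the origin on the work surface. World frame = base frame: x ahead of the robot, y to its left, z up, the work surface at z = 0. Lengths are in mm, angles in rad, forces in N, time in s.
With the tool pointing down it reaches from about 275 to 750 mm from the base axis. Payload 10.2 kg.
Tool frame: the origin (TCP) lies between the finger pads; the fingertips stand 11 mm ahead of it and the grasp point (between the pads) lies 8 mm behind it; z points along the fingers, y is the line along which they close (so a half turn about z gives the same grasp; the last joint's range is limited). The gripper opens to 85 mm and grips with 20 to 120 N. Pads are 22 mm wide; open, the fingers measure 114 mm over their backs; the gripper's body (76 mm by 85 mm) begins 54 mm behind the grasp point. The pads swing forward as they close: fully open they stand 13 mm farther back than shut.
Start: joints at [1.122, 0.313, 1.498, -0, 1.331, -0.223], TCP at [117.553, 511.676, 242.294] pointing down, gripper open.
Joint ranges: [-2.94, 2.94], [-0.97, 2.17], [0.19, 2.56], [-1.23, 4.37], [0.02, 3.11], [-2.88, 2.88]. Speed limits (rad/s): [2.39, 2.39, 3.01, 3.14, 3.14, 3.14].

## Interface

Orientations are given as a unit quaternion [w, x, y, z].
In Python, from rig import sense, eyes, finish_job gives the robot as it stands.
- The arm moves only by the shell command python3 -m jog 'ROWS' [FORCE]. ROWS is JSON, a list of rows, each a list of 7 numbers: the shift along the tool's x, y, z in m, then the turn, a rotation vector about the tool's x, y, z in rad, then the finger opening in m, from 0 to 0.0854. In form: [[dx, dy, dz, rx, ry, rz, gripper], ...]. A call has 1 to 5 rows; each row shifts and turns the commanded pose from where the row before left it, along the tool's axes as they then stand; what a row does not reach is not made up. A row lasts 1/10 s, in which the tool goes at most 50 mm and 8.59 degrees, less where a joint would pass 70% of its speed; a pose out of reach is approached as far as the arm can. A call is refused whole if a number of a shift passes 0.05 or a number of a turn 0.15, either way. A call with a gripper value outside its range is refused whole. The fingers move at their own pace and stop on an object; FORCE is the grip in N (left out, the last holds). Time passes only in rows, so rows that do not move let the fingers close. It gives the time, the measured TCP pose, the force, the opening and the grip force at its end, in the units of the state.
- sense(): the state, without advancing time (a new reading comes with each control period).
- eyes.capture(name): name is "side" or "top"; returns the picture (400x640x3 uint8, red, green, blue); there is no depth.
- eyes.calibration(name): a dict with "fx", "fy", "cx", "cy" (pixels), "dist" ([k1, k2, p1, p2, k3] as OpenCV has them; the pictures are not rectified), "cam_to_world" (4x4, takes a point from camera to world coordinates). Camera axes: x right, y down, z forward; pixel columns grow to the right and rows downward; lengths in mm; the calibration is good to about 2 mm. A picture is of the moment at which its call begins. calibration takes no time and is no camera call.
- finish_job(): hands the job in; it is judged then, once.
The state is a dict: "time_s": time; "joints": joint angles; "dq": joint speeds; "tau": joint torques, N m; "eef_pos": TCP position; "ee_rot": TCP orientation; "force": force on the tool from outside, world axes, zero at the start; "wrist_torque": the same for the moment, N m; "grip_width": opening from 0.0 (shut) to 1.0 (fully open); "grip_force": force on a finger pad.
Only numpy, scipy, OpenCV 4.12 (cv2) and the standard library are available. Lean on these libraries where they do the work, as an engineer would, in place of code of your own. Each camera call takes 0.05 s, during which the arm holds its last target. There are 200 camera calls.

## Task

Lift the dust cover off the round stage and stand it on the rubber mat, right way up. Pick up the square aluminium spacer that was under it, find which end has the deep blind hole (the other end has only a shallow recess), turn that hole upward and raise the spacer under the depth gauge until the stylus goes down the hole and the hole's floor lightly lifts it. Finish while still holding the spacer there, hole up, with the stylus lifted a little but not to its stop, and leave everything else on the bench alone.

Things in the scene. Friction and masses are not known exactly. Their poses are not given: they have to be found in the camera images.
- stage: Fixed low round steel stage, 130 mm across, 30 mm high. Origin: centre of its underside, on the bench. The spacer lies on it under the cover.
- mat: Fixed square black rubber mat, 150 x 150 x 2 mm, flat on the bench. Origin: centre of its underside.
- cover: Loose round white plastic dust cover, 140 g: an upside-down cup 100 mm across, 56 mm high, 3 mm wall, with a black knob on top (24 mm across, its top 92 mm above the rim, 18 mm thick neck under it). Starts on the stage over the spacer. Origin: centre of its open lower rim; z up.
- cover_knob (a point): Point on the cover's axis inside its knob where it is best gripped, 80 mm above the rim (24 mm above the cover's roof).
- spacer: Loose plain aluminium spacer, a square bar 42 x 42 mm, 66 mm long, about 0.26 kg (0.2 to 0.33), lying on one long side on the stage, its axis level. A round hole 24 mm across opens at each end: one is blind and 40 mm deep, the other is only a 4 mm recess. Origin: the middle of the bar. Its x axis runs along the bar and points out of the mouth of the deep hole (mouth at x = +33 mm, hole floor at x = -7 mm).
- hole_mouth (a point): Centre of the deep hole's mouth, axes as spacer (x points out of the hole).
- gauge: Fixed depth-gauge stand. Origin: on the bench straight under the stylus. Foot plate 20 mm high, from x = -40 to +150 mm and y = -60 to +60 mm of its frame; round column 24 mm thick at x = +120 mm; an arm at 325 to 345 mm height (and 355 at the column) holds the gauge above the stylus, its barrel (12 mm across) ending 285 mm above the bench. A dial 56 mm across sits on top, up to 405 mm. Only the 6 mm stylus rod is below the barrel.
- stylus_tip (a point): Rounded lower tip of the stylus, a 7 mm ball on an upright rod 6 mm thick that hangs down from the barrel; at rest the tip is 170 mm above the bench. It moves with the stylus.
- stylus (a joint): How far the stylus is lifted, m: 0 hanging at rest, 0.025 at its upper stop. A light spring resists with about 0.8 N at first to 2.3 N at the stop.
- magazine: Bystander: aluminium lead-frame magazine, a box 160 x 50 x 50 mm. Origin: centre of its underside.
- spool: Bystander: brass wire spool, 52 mm across, 26 mm high, standing. Origin: centre of its underside.
- collar: Bystander: steel ring, 40 mm across, 14 mm high. Origin: centre of its underside.
- driver: Bystander: screwdriver lying along its x axis.
- bottle: Bystander: white plastic bottle, 56 mm across, 130 mm high. Origin: centre of its underside.
- jar: Bystander: amber jar, 60 mm across, 60 mm high. Origin: centre of its underside.
- tray: Bystander: black parts tray, 140 x 100 x 22 mm. Origin: centre of its underside.
Mind the look-alikes: they are no part of the job. Leave any brown or purple look-alike of the cover alone.

How it is judged:
By the outcome, as a careful person would: the job done as asked, in the order asked, and still so for the second after the job is handed in, while the arm keeps its last pose, push and grip.
It also fails if it takes over 56 s, if anything falls off the work surface, if the arm or the gripper's body presses on something with over 40 N, if the wrist force passes 120 N, or if a joint passes its speed limit or range.

## Working session

There is one attempt and no reset: what is moved stays moved. The work goes in short steps, Python scripts to look and compute and a shell command to move; the robot and the scene stay as the last step left them, time stands still between calls to the robot, and variables do not carry over. Pictures are saved under pics/ and viewed, at most 10 in all, crops included, and the job is handed in when it is done.

```bash
ls; mkdir -p pics; cat > h.py <<'E'
import numpy as np,cv2
from rig import sense,eyes
def cal(n):
    c=eyes.calibration(n);K=np.array([[c['fx'],0,c['cx']],[0,c['fy'],c['cy']],[0,0,1.]])
    return K,np.array(c['dist'],float),np.array(c['cam_to_world'],float)
def ray(n,u,v):
    K,d,T=cal(n);p=cv2.undistortPoints(np.array([[[u,v]]],float),K,d)[0,0]
    r=T[:3,:3]@[p[0],p[1],1];return T[:3,3],r/np.linalg.norm(r)
def at(n,u,v,z):
    o,r=ray(n,u,v);return o+r*(z-o[2])/r[2]
def px(n,P):
    K,d,T=cal(n);W=np.linalg.inv(T);P=np.atleast_2d(np.array(P,float))
    return cv2.projectPoints(P,cv2.Rodrigues(W[:3,:3])[0],W[:3,3],K,d)[0][:,0]
def snap(n,f,crop=None,s=1):
    im=eyes.capture(n)[:,:,::-1].copy()
    cv2.imwrite('pics/raw_'+f,im)
    if crop: x0,x1,y0,y1=crop;im=im[y0:y1,x0:x1]
    cv2.imwrite('pics/'+f,cv2.resize(im,None,fx=s,fy=s,interpolation=cv2.INTER_CUBIC))
E
python3 - <<'E'
from h import *
snap('top','t0.png');snap('side','s0.png')
for n in('top','side'):print(n,cal(n)[2].round(2).tolist(),cal(n)[0][0,0])
print(sense())
E
```

```text
pics
top [[0.0, -0.99, 0.15, 350.78], [-1.0, -0.0, -0.01, 44.25], [0.01, -0.15, -0.99, 1261.2], [0.0, 0.0, 0.0, 1.0]] 396.32600517320367
side [[0.92, -0.31, 0.24, 233.68], [-0.39, -0.71, 0.58, -683.47], [-0.01, -0.63, -0.78, 1126.29], [0.0, 0.0, 0.0, 1.0]] 458.52564901144774
{'time_s': 0.1, 'joints': array([ 1.12162655e+00,  3.13405354e-01,  1.49833743e+00, -8.51082535e-06,
        1.33101878e+00, -2.23368640e-01]), 'dq': array([ 0.00045767, -0.00059593, -0.00318675,  0.00042645,  0.00011769,
       -0.00013088]), 'tau': array([ 2.62401896e-03, -4.12902868e+01, -2.60140854e+01, -2.62124213e-04,
        3.10151350e-03,  2.02114006e-07]), 'eef_pos': array([117.4437243 , 511.47651939, 241.79542856]), 'ee_rot': array([-1.88949313e-04,  1.12659848e-01,  9.93633442e-01, -5.53083975e-04]), 'force': array([-0.34802825, -0.94989881,  0.77345181]), 'wrist_torque': array([0.02178419, 0.00102369, 0.00401832]), 'grip_force': 0.0, 'grip_width': 0.9972235204694222}
```

View pics/t0.png

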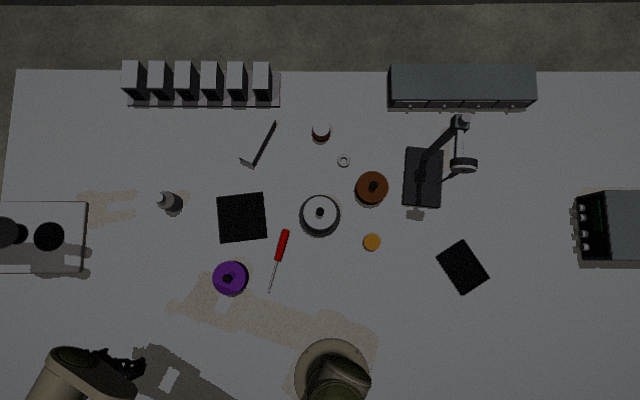

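View pics/s0.png

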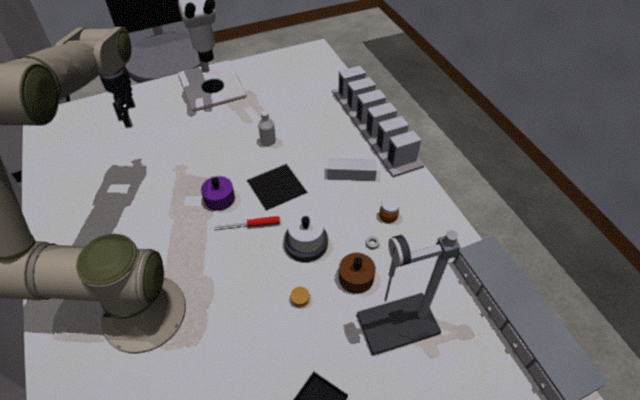

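The top view shows these candidates for the cover: white at (320,214), brown look-alike at (372,187), purple look-alike at (230,278). In the side view they are at (306,238), (357,270) and (218,193). I choose the white one, which stands on the round stage. The mat is the square at top (242,217), and the tray at (463,267) is not square. The gauge is at top (440,175). Next is one close crop to check the choice.

```bash
python3 - <<'E'
from h import *
t=cv2.imread('pics/raw_t0.png');s=cv2.imread('pics/raw_s0.png')
f=lambda im,x,y,w,h,k:cv2.resize(im[y:y+h,x:x+w],(w*k,h*k),interpolation=cv2.INTER_CUBIC)
a=np.hstack([f(t,285,180,66,66,6),f(s,270,205,66,66,6)]);b=np.hstack([f(t,396,104,99,66,4)[:264],f(s,350,225,99,66,4)[:264]])
c=np.clip(np.vstack([a,b]).astype(float)*1.6,0,255)
cv2.imwrite('pics/c0.png',c[:600]) if 0 else cv2.imwrite('pics/c0.png',cv2.resize(c,None,fx=.9,fy=.9))
# mat, blob
g=t.max(2)
def blob(x,y,w,h,th=40):
    m=(g[y:y+h,x:x+w]<th).astype(np.uint8);n,l,st,ce=cv2.connectedComponentsWithStats(m);i=1+st[1:,4].argmax()
    cn=cv2.findContours((l==i).astype(np.uint8),0,2)[0][0];r=cv2.minAreaRect(cn+np.array([x,y]));return r
r=blob(205,180,75,75);bx=cv2.boxPoints(r);print('mat',[at('top',*p,2)[:2].round(1).tolist() for p in bx], at('top',*r[0],2).round(1))
r=blob(396,140,55,75,75);bx=cv2.boxPoints(r);print('foot',[at('top',*p,20)[:2].round(1).tolist() for p in bx])
def tri(u,v):
    o1,r1=ray('top',*u);o2,r2=ray('side',*v);k=np.linalg.lstsq(np.c_[r1,-r2],o2-o1,rcond=None)[0]
    p,q=o1+k[0]*r1,o2+k[1]*r2;return ((p+q)/2).round(1),np.linalg.norm(p-q).round(1)
print('knob',tri((319.5,212),(305.5,222)))
for n,(u,v),z in(('magaz top',(262,75),0),('spool?',(372,241),26),('collar',(343.5,161),14),('brown',(372,187),80),('purple',(230,277),80),('bottle',(170,200),65),('jar',(321,133),30),('drv',(281,245),15),('drv tip',(269,291),10)):print(n,at('top',u,v,z).round(0))
E
```

```text
mat [[546.9, 371.5], [564.3, 219.8], [415.2, 200.2], [398.5, 349.2]] [480.5 285.2   2. ]
foot [[731.0, -227.9], [731.3, -386.7], [490.1, -375.1], [489.8, -220.8]]
knob (array([486.8,  36.4, 108.6]), np.float64(2.7))
magaz top [962. 230.   0.]
spool? [ 405. -127.   26.]
collar [662. -41.  14.]
brown [ 565. -123.   80.]
purple [298. 297.  80.]
bottle [527. 490.  65.]
jar [751.  31.  30.]
drv [393. 156.  15.]
drv tip [252. 191.  10.][ WARN:0@0.219] global loadsave.cpp:1063 imwrite_ Unsupported depth image for selected encoder is fallbacked to CV_8U.
```

View pics/c0.png

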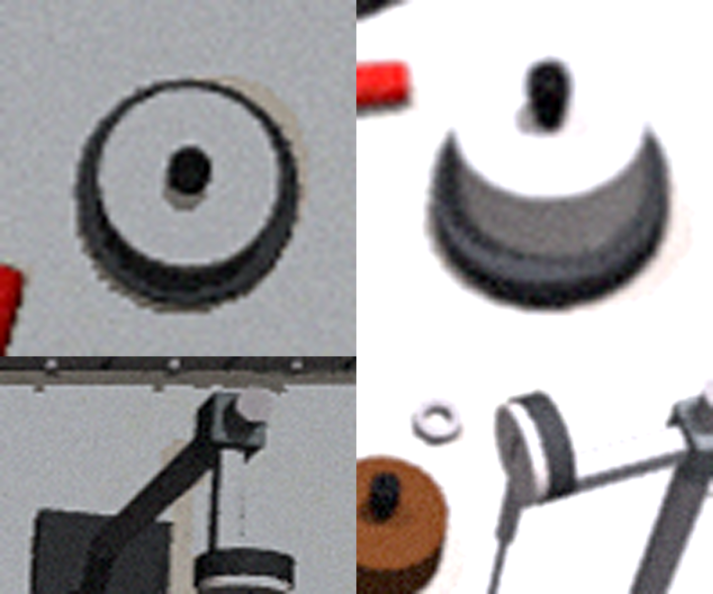

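The crop confirms the choice: the white cover with a black knob on the dark steel stage, knob top at about (320,211.5) in top and (305.4,219) in side. The gauge's stylus ends near (388,300) in side. One more measurement fixes the gauge pose.

```bash
python3 - <<'E'
from h import *
print('knob top',at('top',320.2,211.5,122).round(1),at('side',305.4,218.9,122).round(1))
print('roof',at('top',319.8,212,86).round(1))
print('tip(side)',at('side',387.5,300,170).round(1))
print('col top, dial',at('top',459,122,355).round(1),at('top',464,163,400).round(1))
print('foot side',[at('side',*p,20)[:2].round().tolist() for p in((358,323),(371,351),(440,325),(415,296))])
print('foot top',[at('top',*p,20)[:2].round().tolist() for p in((407,147),(403,204),(440,208),(443,149))])
s=cv2.imread('pics/raw_s0.png');t=cv2.imread('pics/raw_t0.png')
f=lambda im,x,y,w,h,k:cv2.resize(im[y:y+h,x:x+w],(w*k,h*k),interpolation=cv2.INTER_CUBIC)
c=np.hstack([f(s,345,235,110,125,4)[:480],f(t,390,105,90,120,4)])
cv2.imwrite('pics/c1.png',np.clip(c*1.4,0,255).astype(np.uint8))
E
```

```text
knob top [485.3  34.7 122. ] [488.5  36.8 122. ]
roof [488.1  35.6  86. ]
tip(side) [ 562.6 -290.3  170. ]
col top, dial [ 672.9 -293.9  355. ] [ 561.8 -283.4  400. ]
foot side [[513.0, -257.0], [510.0, -337.0], [705.0, -346.0], [688.0, -248.0]]
foot top [[708.0, -247.0], [522.0, -228.0], [509.0, -344.0], [701.0, -363.0]]
```

View pics/c1.png

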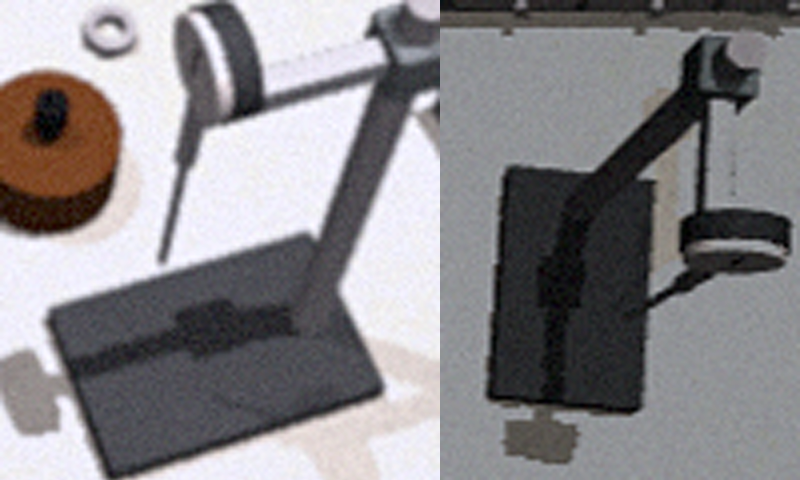

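```bash
python3 - <<'E'
from h import *
from scipy.optimize import least_squares
c=np.array([[150,60],[-40,60],[-40,-60],[150,-60]])
tp=np.array([[406.2,147],[402.5,205.5],[439.2,207.8],[443.7,150]]);sd=np.array([[423.7,293.2],[357.5,312.5],[372,354.5],[440.7,332.5]])
def P(q):
    C,S=np.cos(q[2]),np.sin(q[2]);return np.c_[c@np.array([[C,S],[-S,C]])+q[:2],np.full(4,20)]
f=lambda q:np.r_[px('top',P(q))-tp,px('side',P(q))-sd,px('side',[[q[0],q[1],170]])-[[385.5,300.3]]].ravel()
r=least_squares(f,[560,-290,0],x_scale=[100,100,1]);print(r.x,r.fun.reshape(-1,2).round(1).tolist(),px('top',[[r.x[0],r.x[1],170],[r.x[0],r.x[1],285]]))
E
python3 -m jog '[[-0.036,-0.0293,0,0,0,0,0.085],[-0.036,-0.0293,0,0,0,0,0.085],[-0.036,-0.0293,0,0,0,0,0.085],[-0.036,-0.0293,0,0,0,0,0.085],[-0.036,-0.0293,0,0,0,0,0.085]]'
python3 -m jog '[[-0.036,-0.0293,0,0,0,0,0.085],[-0.036,-0.0293,0,0,0,0,0.085],[-0.036,-0.0293,0,0,0,0,0.085],[-0.036,-0.0293,0,0,0,0,0.085],[-0.036,-0.0293,0,0,0,0,0.085]]'
python3 -c "from rig import sense;s=sense();print(s['joints'],s['eef_pos'],s['ee_rot'])"
```

```text
[ 5.55436044e+02 -2.90078036e+02 -1.08977007e-01] [[0.8, -1.0], [-0.1, -1.7], [1.1, 0.2], [0.4, -0.0], [-1.4, -0.6], [-1.5, -0.7], [0.1, -0.3], [1.1, 0.0], [-0.8, 0.7]] [[436.29703879 184.8076086 ]
 [449.95668283 176.39063968]]
time_s: 0.6
eef_pos: [260.8, 327.0, 242.2]
ee_rot: [-0.0, 0.112, 0.994, -0.0]
force: [0.9, -0.6, -0.3]
grip_width: 0.997
grip_force: 0.0
time_s: 1.1
eef_pos: [403.6, 143.7, 242.3]
ee_rot: [-0.0, 0.113, 0.994, 0.0]
force: [0.1, 1.6, -0.2]
grip_width: 0.995
grip_force: 0.0
[ 6.71475405e-02  9.75956739e-02  1.76456948e+00  6.98143128e-05
  1.27945332e+00 -1.27762058e+00] [403.56954622 143.71855703 242.26791501] [-1.86929274e-05  1.12783645e-01  9.93619569e-01  3.05814122e-05]
```

```bash
python3 -m jog '[[-0.0352,-0.029,0,0,0,0,0.085],[-0.0352,-0.029,0,0,0,0,0.085],[-0.0352,-0.029,0.0,0,0,0,0.085],[0,0,0.045,0,0,0,0.085],[0,0,0.02,0,0,0,0.085]]'
python3 - <<'E'
from h import *
s=sense();print(s['joints'],s['eef_pos'],s['ee_rot'])
snap('side','s1.png');im=cv2.imread('pics/raw_s1.png')[150:290,240:380];cv2.imwrite('pics/s1.png',cv2.resize(im,None,fx=4,fy=4))
E
```

```text
time_s: 1.6
eef_pos: [485.4, 36.1, 174.1]
ee_rot: [-0.002, 0.114, 0.994, 0.0]
force: [0.1, 0.3, -0.5]
grip_width: 0.996
grip_force: 0.0
[-1.66974267e-01  2.99094523e-01  1.70496140e+00  7.13934401e-06
  1.14178956e+00 -1.50977422e+00] [485.43879551  36.12433075 174.13718578] [-2.12325905e-03  1.13752660e-01  9.93506825e-01  1.15834862e-04]
```

View pics/s1.png

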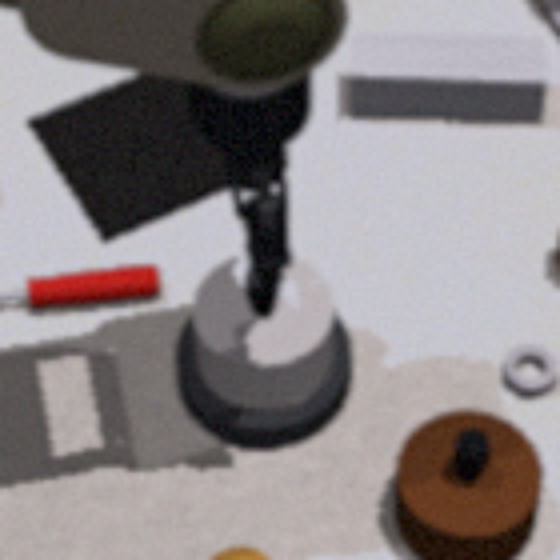

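The open gripper stands over the white cover's knob, near (305,222) in side. I go down and grip.

```bash
python3 -m jog '[[-0.001,0,0.035,0,0,0,0.085],[0,0,0.035,0,0,0,0.085],[0,0,0,0,0,0,0.085],[0,0,0,0,0,0,0],[0,0,0,0,0,0,0]]' 45
python3 -m jog '[[0,0,0,0,0,0,0],[0,0,0,0,0,0,0],[0,0,0,0,0,0,0]]'
```

```text
time_s: 2.15
eef_pos: [488.3, 36.8, 109.3]
ee_rot: [0.002, 0.113, 0.994, -0.0]
force: [1.0, -0.8, -0.0]
grip_width: 0.685
grip_force: 0.0
time_s: 2.45
eef_pos: [487.6, 36.8, 108.4]
ee_rot: [0.001, 0.113, 0.994, -0.0]
force: [-2.5, 0.4, 7.7]
grip_width: 0.263
grip_force: 44.0
```

```bash
python3 -m jog '[[0,0,-0.01,0,0,0,0],[0,0,-0.02,0,0,0,0],[0,0,-0.03,0,0,0,0],[0,0,-0.03,0,0,0,0],[0,0,0,0,0,0,0]]'
python3 - <<'E'
from h import *
s=sense();print(s['joints'],s['eef_pos'],s['ee_rot'])
snap('top','t2.png');snap('side','s2.png')
a=cv2.imread('pics/raw_t2.png')[180:250,285:355];b=cv2.imread('pics/raw_s2.png')[180:290,240:370]
cv2.imwrite('pics/c2.png',np.hstack([cv2.resize(a,(385,440)),cv2.resize(b,(415,440))]))
R=cv2.Rodrigues(np.zeros(3))[0]
from scipy.spatial.transform import Rotation as Ro
q=s['ee_rot'];M=Ro.from_quat([q[1],q[2],q[3],q[0]]).as_matrix();print((M.T@(np.array([480.5,285,s['eef_pos'][2]])-s['eef_pos'])).round(1))
E
```

```text
time_s: 2.95
eef_pos: [488.8, 36.7, 201.5]
ee_rot: [0.004, 0.113, 0.994, -0.0]
force: [0.1, -0.5, -1.6]
grip_width: 0.266
grip_force: 44.3
[-1.64627807e-01  2.69866568e-01  1.66644954e+00  1.25238708e-05
  1.19779219e+00 -1.50979020e+00] [488.76344513  36.69794044 201.51759093] [ 3.73744629e-03  1.12579260e-01  9.93635701e-01 -1.87965998e-04]
[ 63.6 240.2  -0.4]
```

View pics/c2.png

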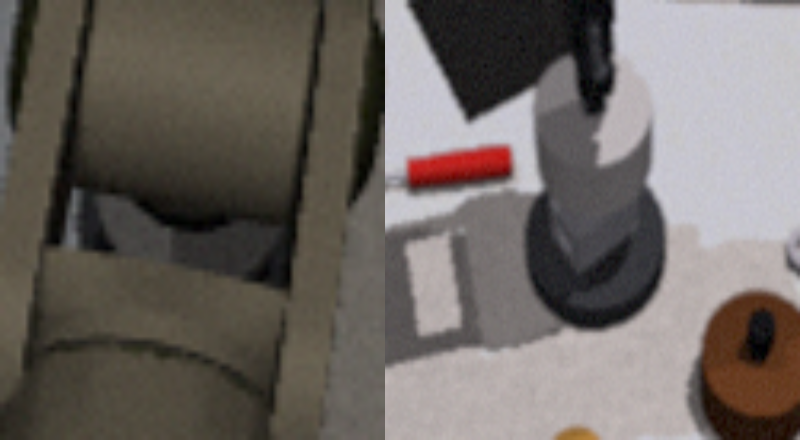

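The cover is off, and the spacer shows on the stage, lying diagonal at (302,250) in side. I carry the cover to the mat.

```bash
python3 -m jog '[[0.0106,0.04,0,0,0,0,0],[0.0106,0.04,0,0,0,0,0],[0.0106,0.04,0,0,0,0,0],[0.0106,0.04,0,0,0,0,0],[0.0106,0.04,0,0,0,0,0]]'
python3 -m jog '[[0.0106,0.04,0.02,0,0,0,0],[0,0,0.045,0,0,0,0],[0,0,0.035,0,0,0,0],[0,0,0.014,0,0,0,0],[0,0,0,0,0,0,0]]'
```

```text
time_s: 3.55
eef_pos: [479.4, 245.2, 196.0]
ee_rot: [-0.001, 0.113, 0.994, -0.001]
force: [1.2, -0.5, -1.0]
grip_width: 0.262
grip_force: 44.4
time_s: 4.05
eef_pos: [477.4, 284.5, 80.7]
ee_rot: [-0.002, 0.113, 0.994, -0.001]
force: [-0.3, 0.2, -0.9]
grip_width: 0.262
grip_force: 46.4
```

```bash
python3 -m jog '[[0,0,0.0005,0,0,0,0],[0,0,0,0,0,0,0]]'
python3 -m jog '[[0,0,0.001,0,0,0,0],[0,0,0,0,0,0,0]]'
```

```text
time_s: 4.25
eef_pos: [478.7, 284.9, 82.2]
ee_rot: [-0.001, 0.113, 0.994, -0.0]
force: [0.0, -0.5, -0.6]
grip_width: 0.261
grip_force: 46.4
time_s: 4.45
eef_pos: [478.9, 285.0, 81.7]
ee_rot: [-0.0, 0.113, 0.994, -0.0]
force: [0.6, 0.2, -1.0]
grip_width: 0.265
grip_force: 46.4
```

```bash
python3 -m jog '[[0,0,0.001,0,0,0,0],[0,0,0,0,0,0,0]]'|grep -E "pos|force"
python3 -m jog '[[0,0,0.001,0,0,0,0],[0,0,0,0,0,0,0]]'|grep -E "pos|force"
python3 -m jog '[[0,0,0.001,0,0,0,0],[0,0,0,0,0,0,0]]'|grep -E "pos|force"
```

```text
eef_pos: [478.9, 285.0, 80.7]
force: [0.2, 0.2, -1.1]
grip_force: 46.4
eef_pos: [478.9, 285.0, 79.7]
force: [-0.2, 0.2, -0.9]
grip_force: 46.4
eef_pos: [479.2, 285.2, 79.2]
force: [0.0, 1.0, 3.3]
grip_force: 46.7
```

```bash
python3 -m jog '[[0,0,0,0,0,0,0.06],[0,0,0,0,0,0,0.06],[0,0,0,0,0,0,0.06],[0,0,-0.03,0,0,0,0.085],[0,0,-0.045,0,0,0,0.085]]'
python3 -m jog '[[0.0,0,-0.045,0,0,0,0.085],[-0.02,0.035,-0.02,0,0,0,0.085],[-0.01,0.04,0,0,0,0,0.085],[0,0.04,0,0,0,0,0.085],[0,0.03,0,0,0,0,0.085]]'
python3 - <<'E'
from h import *
s=sense();print(s['joints'],s['eef_pos'],s['ee_rot'])
snap('top','t3.png');snap('side','s3.png')
a=cv2.imread('pics/raw_t3.png')[180:250,290:352];b=cv2.imread('pics/raw_s3.png')[130:290,230:390];c=cv2.imread('pics/raw_s3.png')[212:266,275:337]
m=lambda x,w,h:cv2.resize(x,(w,h),interpolation=cv2.INTER_CUBIC)
cv2.imwrite('pics/c3.png',np.clip(np.hstack([m(a,266,300),np.vstack([m(c,344,300)]),m(b,190,300)])*1.3,0,255).astype(np.uint8))
E
```

```text
time_s: 5.55
eef_pos: [477.8, 284.5, 152.6]
ee_rot: [-0.002, 0.113, 0.994, -0.001]
force: [0.6, 0.1, 0.8]
grip_width: 0.984
grip_force: 0.0
time_s: 6.05
eef_pos: [540.8, 421.4, 218.3]
ee_rot: [-0.0, 0.112, 0.994, -0.0]
force: [-0.1, -0.0, -0.3]
grip_width: 0.994
grip_force: 0.0
[ 4.91434150e-01  7.01471556e-01  9.57694491e-01  1.51943276e-04
  1.48267119e+00 -8.53902127e-01] [540.82676695 421.42029234 218.34372216] [-1.43631373e-04  1.12498065e-01  9.93651933e-01 -7.19010915e-06]
```

View pics/c3.png

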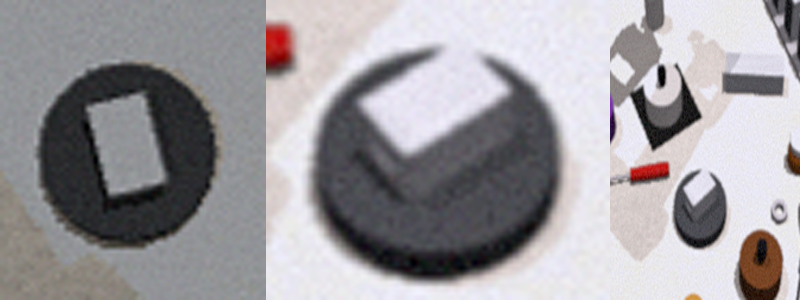

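The cover stands upright on the mat, near (250,170) in the full side view. The spacer lies on the stage at top (320,214), and its near end faces the side camera obliquely at about (291,237). I average some frames and enlarge that end.

```bash
python3 - <<'E'
from h import *
C=np.array([[310.5,204.5],[324.3,201.4],[328.9,223.4],[315.6,225.9]])
W=np.array([at('top',*p,72) for p in C]);print(W.round(1).tolist(),W.mean(0).round(1))
ax=(W[0]+W[1]-W[2]-W[3])/2;print('len',np.linalg.norm(ax),'yaw',np.arctan2(ax[1],ax[0]))
ax2=(W[0]+W[3]-W[1]-W[2])/2;print('wid',np.linalg.norm(ax2),np.arctan2(ax2[1],ax2[0])-np.pi/2)
print('side proj',px('side',W).round(1).tolist(),px('side',W-[0,0,42]).round(1).tolist())
S=np.mean([eyes.capture('side').astype(float) for _ in range(10)],0)[:,:,::-1]
T=np.mean([eyes.capture('top').astype(float) for _ in range(6)],0)[:,:,::-1]
np.save('S.npy',S);np.save('T.npy',T)
# rectify near end face from side image
u=ax/np.linalg.norm(ax);v=np.array([-u[1],u[0],0]);c=W.mean(0);c[2]=51
n=c-33*u
Q=np.array([n+v*21+[0,0,21],n-v*21+[0,0,21],n-v*21-[0,0,21],n+v*21-[0,0,21]])
p=px('side',Q).astype(np.float32);print(p.round(1).tolist());pt=px('top',Q).astype(np.float32)
dst=np.float32([[60,60],[240,60],[240,240],[60,240]])
f=lambda I,p:cv2.warpPerspective(np.clip((I-I[215:262,285:330].min())*4,0,255).astype(np.uint8),cv2.getPerspectiveTransform(p,dst),(300,300),flags=cv2.INTER_CUBIC)
z=cv2.resize(np.clip(S[222:262,280:330]*3,0,255).astype(np.uint8),(375,300),interpolation=cv2.INTER_CUBIC)
cv2.imwrite('pics/c4.png',np.hstack([f(S,p),z]))
E
```

```text
[[512.5, 63.7, 72.0], [522.1, 21.9, 72.0], [455.3, 8.1, 72.0], [447.7, 48.1, 72.0]] [484.4  35.5  72. ]
len 67.42788938658963 yaw 0.21927129168834433
wid 41.7680642740094 0.20639225069417844
side proj [[310.2, 219.9], [318.9, 229.7], [298.7, 241.1], [291.1, 231.2]] [[310.5, 228.5], [319.0, 238.2], [299.4, 249.4], [291.9, 239.7]]
[[291.0, 231.0], [299.29998779296875, 241.0], [299.8999938964844, 249.3000030517578], [291.79998779296875, 239.5]]
```

View pics/c4.png

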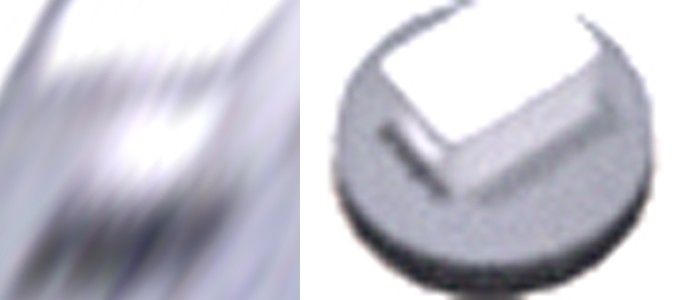

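```bash
python3 - <<'E'
import numpy as np
from scipy.spatial.transform import Rotation as R
q=[.1128,.9936,0,0] 
for s in(1,):
 for up in(1,-1):
  for sg in(1.7,2.1):
   print('tool x up' if up>0 else 'tool -x up','sigma',sg)
   for psi in np.arange(-180,180,20):
    z=np.array([np.cos(np.deg2rad(psi)),np.sin(np.deg2rad(psi)),0]);x=np.array([0,0,up]);T=np.c_[x,np.cross(z,x),z]
    M=R.from_euler('y',-sg)*R.from_euler('z',.6)*R.from_matrix(T)*R.from_euler('z',-np.pi/2)
    a,b,c=M.as_euler('ZYZ')
    for w in(a,a+2*np.pi):
     for w6 in (c,):
      if -1.2<w<4.3 and abs(c)<2.85: print('  world dir',psi,'j4 %.2f j5 %.2f j6 %.2f'%(w,b,c),end=';')
   print()
E
```

```text
tool x up sigma 1.7
  world dir -40 j4 3.79 j5 0.16 j6 -2.22;  world dir -20 j4 2.04 j5 0.28 j6 -0.48;  world dir 0 j4 1.76 j5 0.61 j6 -0.23;  world dir 20 j4 1.66 j5 0.96 j6 -0.16;  world dir 40 j4 1.61 j5 1.30 j6 -0.13;  world dir 60 j4 1.56 j5 1.65 j6 -0.13;  world dir 80 j4 1.51 j5 1.99 j6 -0.14;  world dir 100 j4 1.45 j5 2.34 j6 -0.18;  world dir 120 j4 1.31 j5 2.68 j6 -0.29;  world dir 140 j4 0.65 j5 2.98 j6 -0.92;  world dir 160 j4 -1.11 j5 2.86 j6 -2.66;
tool x up sigma 2.1
  world dir -180 j4 -0.94 j5 2.36 j6 -2.34;  world dir -80 j4 4.25 j5 0.92 j6 -2.46;  world dir -60 j4 3.90 j5 0.68 j6 -2.21;  world dir -40 j4 3.33 j5 0.54 j6 -1.74;  world dir -20 j4 2.67 j5 0.58 j6 -1.17;  world dir 0 j4 2.21 j5 0.78 j6 -0.80;  world dir 20 j4 1.92 j5 1.04 j6 -0.62;  world dir 40 j4 1.71 j5 1.34 j6 -0.55;  world dir 60 j4 1.53 j5 1.64 j6 -0.53;  world dir 80 j4 1.35 j5 1.94 j6 -0.57;  world dir 100 j4 1.11 j5 2.22 j6 -0.69;  world dir 120 j4 0.76 j5 2.46 j6 -0.93;  world dir 140 j4 0.19 j5 2.60 j6 -1.40;  world dir 160 j4 -0.47 j5 2.56 j6 -1.97;
tool -x up sigma 1.7
  world dir -40 j4 3.79 j5 0.16 j6 0.92;  world dir -20 j4 2.04 j5 0.28 j6 2.66;  world dir 120 j4 1.31 j5 2.68 j6 2.85;  world dir 140 j4 0.65 j5 2.98 j6 2.22;  world dir 160 j4 -1.11 j5 2.86 j6 0.48;
tool -x up sigma 2.1
  world dir -180 j4 -0.94 j5 2.36 j6 0.80;  world dir -80 j4 4.25 j5 0.92 j6 0.69;  world dir -60 j4 3.90 j5 0.68 j6 0.93;  world dir -40 j4 3.33 j5 0.54 j6 1.40;  world dir -20 j4 2.67 j5 0.58 j6 1.97;  world dir 0 j4 2.21 j5 0.78 j6 2.34;  world dir 20 j4 1.92 j5 1.04 j6 2.52;  world dir 40 j4 1.71 j5 1.34 j6 2.60;  world dir 60 j4 1.53 j5 1.64 j6 2.61;  world dir 80 j4 1.35 j5 1.94 j6 2.57;  world dir 100 j4 1.11 j5 2.22 j6 2.46;  world dir 120 j4 0.76 j5 2.46 j6 2.21;  world dir 140 j4 0.19 j5 2.60 j6 1.74;  world dir 160 j4 -0.47 j5 2.56 j6 1.17;
```

```bash
python3 -m jog '[[-0.0036,-0.0432,0,0,0,0,0.085],[-0.0036,-0.0432,0,0,0,0,0.085],[-0.0036,-0.0432,0,0,0,0,0.085],[-0.0036,-0.0432,0,0,0,0,0.085],[-0.0036,-0.0432,0,0,0,0,0.085]]' | grep pos
python3 -m jog '[[-0.0036,-0.0432,0,0,0,0,0.085],[-0.0036,-0.0432,0,0,0,0,0.085],[-0.0036,-0.0432,0,0,0,0,0.085],[-0.0036,-0.0432,0,0,0,0,0.085],[0,0,0.03,0,0,-0.147,0.085]]' | grep pos
python3 -m jog '[[0,0,0.03,0,0,-0.147,0.085],[0,0,0.02,0,0,-0.147,0.085],[0,0,0,0,0,0,0.085]]'
cat > go.py <<'E'
import sys
from h import *
from scipy.spatial.transform import Rotation as Ro
def info(*tgt):
    s=sense();q=s['ee_rot'];M=Ro.from_quat([q[1],q[2],q[3],q[0]]).as_matrix()
    print('t',s['time_s'],'j',s['joints'].round(2),'p',s['eef_pos'].round(1),'F',s['force'].round(1));print('x,y,z',M.T.round(3).tolist(),'yawx',np.arctan2(M[1,0],M[0,0]).round(4))
    if len(tgt):print('shift(tool mm)',(M.T@(np.array(tgt[:3])-s['eef_pos'])).round(1))
    return s,M
if __name__=='__main__':info(*map(float,sys.argv[1:]))
E
python3 go.py 485 35.5 48
```

```text
eef_pos: [509.3, 203.5, 218.9]
eef_pos: [486.6, 29.3, 191.5]
time_s: 8.25
eef_pos: [484.0, 33.5, 136.8]
ee_rot: [-0.002, -0.108, 0.994, 0.001]
force: [0.6, -0.7, -0.7]
grip_width: 1.0
grip_force: 0.0
t 8.25 j [-0.17  0.34  1.75 -0.    1.05 -1.96] p [484.   33.5 136.8] F [ 0.6 -0.7 -0.7]
x,y,z [[-0.977, -0.215, 0.004], [-0.215, 0.977, 0.002], [-0.004, 0.001, -1.0]] yawx -2.9253
shift(tool mm) [-1.8  1.6 88.8]
```

```bash
python3 -m jog '[[-0.001,0.001,0.04,0,0,0,0.085],[0,0,0.03,0,0,0,0.085],[0,0,0.018,0,0,0,0.085],[0,0,0,0,0,0,0.085],[0,0,0,0,0,0,0]]' 60
python3 -m jog '[[0,0,0,0,0,0,0],[0,0,0,0,0,0,0],[0,0,0,0,0,0,0],[0,0,0,0,0,0,0]]'
```

```text
time_s: 8.75
eef_pos: [486.8, 34.5, 52.2]
ee_rot: [0.001, -0.106, 0.994, -0.0]
force: [-0.2, -0.4, 0.1]
grip_width: 0.85
grip_force: 0.0
time_s: 9.15
eef_pos: [486.8, 34.6, 52.2]
ee_rot: [0.001, -0.107, 0.994, -0.0]
force: [-0.9, 0.8, 7.1]
grip_width: 0.483
grip_force: 61.7
```

```bash
python3 -m jog '[[0,0,-0.01,0,0,0,0],[0,0,-0.03,0,0,0,0],[0,0,-0.045,0,0,0,0],[0,0,-0.045,0,0,0,0],[0,0,-0.045,0,0,0.1,0]]' 
python3 -m jog '[[0,0,-0.04,0,0,0.147,0],[0,0,-0.03,0,0,0.147,0],[0,0,0,0,0,0.147,0],[0,0,0,0,0,0.147,0],[0,0,0,0,0,0.147,0]]' | grep -E "pos|width"
python3 -m jog '[[0,0,0,0,0,0.147,0],[0,0,0,0,0,0.147,0],[0,0,0,0,0,0.147,0],[0,0,0,0,0,0.147,0],[0,0,0,0,0,0.147,0]]' | grep -E "pos|width"
python3 -m jog '[[0,0,0,0,0,0.147,0],[0,0,0,0,0,0.147,0],[0,0,0,0,0,0.147,0],[0,0,0,0,0,0.147,0],[0,0,0,0,0,0,0]]'
python3 go.py
```

```text
time_s: 9.65
eef_pos: [485.3, 34.7, 228.4]
ee_rot: [0.0, -0.057, 0.998, -0.0]
force: [1.3, -0.0, -2.7]
grip_width: 0.48
grip_force: 61.2
eef_pos: [485.5, 34.7, 296.5]
grip_width: 0.485
eef_pos: [485.5, 34.7, 296.4]
grip_width: 0.481
time_s: 11.15
eef_pos: [485.6, 34.7, 296.3]
ee_rot: [0.0, 0.826, 0.563, 0.0]
force: [0.1, 0.4, -2.3]
grip_width: 0.484
grip_force: 61.4
t 11.15 j [-0.17  0.19  1.51 -0.    1.44  0.2 ] p [485.6  34.7 296.3] F [ 0.1  0.4 -2.3]
x,y,z [[0.365, 0.931, -0.0], [0.931, -0.365, 0.0], [0.0, -0.0, -1.0]] yawx 1.1972
```

```bash
python3 -m jog '[[0,0,0,0,0.147,0,0],[0,0,0,0,0.147,0,0],[0,0,0,0,0.147,0,0],[0,0,0,0,0.147,0,0],[0,0,0,0,0,0,0]]' | grep -E "pos|width"
python3 go.py
```

```text
eef_pos: [485.2, 33.1, 294.9]
grip_width: 0.481
t 11.65 j [-0.48  0.13  1.7   0.59  1.41 -0.23] p [485.2  33.1 294.9] F [ 0.1 -0.3 -1.8]
x,y,z [[0.303, 0.774, 0.556], [0.931, -0.364, -0.001], [0.202, 0.518, -0.831]] yawx 1.198
```

```bash
python3 -m jog '[[0,0,0,0,0.147,0,0],[0,0,0,0,0.147,0,0],[0,0,0,0,0.147,0,0],[0,0,0,0,0.147,0,0],[0,0,0,0,0.147,0,0]]' | grep -E "pos|width"
python3 -m jog '[[0,0,0,0,0.147,0,0],[0,0,0,0,0.101,0,0],[0,0,0,0,0,0,0]]' | grep -E "pos|width"
python3 go.py
python3 - <<'E'
from h import *
s=sense();c=s['eef_pos']
P=c+[0,0,33];a=px('top',P)[0].astype(int);b=px('side',P)[0].astype(int);print(a,b)
snap('top','t5.png');snap('side','s5.png')
A=cv2.imread('pics/raw_t5.png');B=cv2.imread('pics/raw_s5.png')
f=lambda I,p:cv2.resize(I[p[1]-30:p[1]+30,p[0]-30:p[0]+30],(390,390),interpolation=cv2.INTER_CUBIC)
cv2.imwrite('pics/c5.png',np.clip(np.hstack([f(A,a),f(B,b)])*1.5,0,255).astype(np.uint8))
E
```

```text
eef_pos: [485.8, 34.9, 296.1]
grip_width: 0.483
eef_pos: [485.7, 35.4, 294.2]
grip_width: 0.484
t 12.45 j [-0.72  0.41  1.95  1.32  1.81 -0.82] p [485.7  35.4 294.2] F [ 0.3  0.5 -2.5]
x,y,z [[0.003, -0.0, 1.0], [0.933, -0.36, -0.003], [0.36, 0.933, -0.001]] yawx -0.0462
[320 201] [301 167]
```

View pics/c5.png

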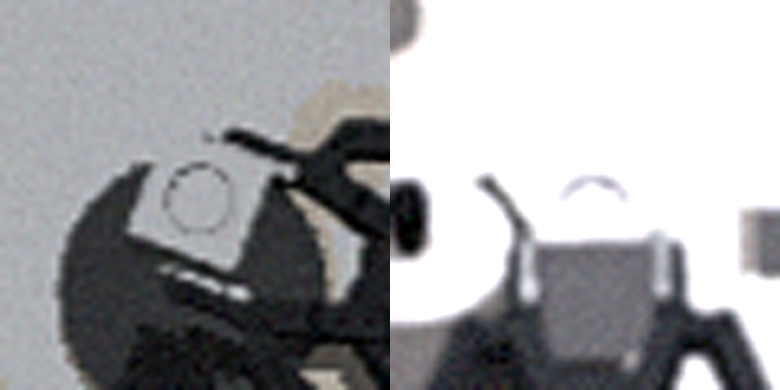

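The upper end, at about (316,202) in top, shows only a thin ring, so it is the shallow recess and the deep hole is at the other end. I roll half a turn about the tool axis (j6 goes from -0.82 to about 2.32, in range).

```bash
python3 -m jog '[[0,0,0,0,0,0.149,0],[0,0,0,0,0,0.149,0],[0,0,0,0,0,0.149,0],[0,0,0,0,0,0.149,0],[0,0,0,0,0,0.149,0]]' | grep -E "pos|width"
python3 -m jog '[[0,0,0,0,0,0.149,0],[0,0,0,0,0,0.149,0],[0,0,0,0,0,0.149,0],[0,0,0,0,0,0.149,0],[0,0,0,0,0,0.149,0]]' | grep -E "pos|width"
python3 -m jog '[[0,0,0,0,0,0.149,0],[0,0,0,0,0,0.149,0],[0,0,0,0,0,0.149,0],[0,0,0,0,0,0.149,0],[0,0,0,0,0,0.149,0]]' | grep -E "pos|width"
python3 -m jog '[[0,0,0,0,0,0.149,0],[0,0,0,0,0,0.149,0],[0,0,0,0,0,0.149,0],[0,0,0,0,0,0.149,0],[0,0,0,0,0,0.149,0]]' | grep -E "pos|width"
python3 -m jog '[[0,0,0,0,0,0.149,0],[0,0,0,0,0,0.013,0],[0,0,0,0,0,0,0]]' | grep -E "pos|width"
python3 go.py
python3 - <<'E'
from h import *
s=sense();c=s['eef_pos']
P=c+[0,0,33];a=px('top',P)[0].astype(int);b=px('side',P)[0].astype(int)
A=np.mean([eyes.capture('top').astype(float) for _ in range(4)],0)[:,:,::-1];B=np.mean([eyes.capture('side').astype(float) for _ in range(4)],0)[:,:,::-1]
np.save('A.npy',A);np.save('B.npy',B)
f=lambda I,p:cv2.resize(I[p[1]-20:p[1]+20,p[0]-20:p[0]+20],(390,390),interpolation=cv2.INTER_CUBIC)
print(a,b)
cv2.imwrite('pics/c6.png',np.clip(np.hstack([f(A,a)*1.3,f(B,b)]),0,255).astype(np.uint8))
E
```

```text
eef_pos: [486.0, 35.2, 296.6]
grip_width: 0.483
eef_pos: [486.0, 35.1, 296.6]
grip_width: 0.485
eef_pos: [486.0, 35.2, 296.6]
grip_width: 0.478
eef_pos: [486.0, 35.2, 296.6]
grip_width: 0.482
eef_pos: [486.0, 34.9, 296.3]
grip_width: 0.485
t 14.85 j [-0.72  0.4   1.95  1.32  1.81  2.32] p [486.   34.9 296.3] F [-0.3 -0.8 -1.7]
x,y,z [[0.004, -0.004, -1.0], [-0.932, 0.362, -0.005], [0.362, 0.932, -0.002]] yawx -0.8217
[320 200] [301 167]
```

View pics/c6.png

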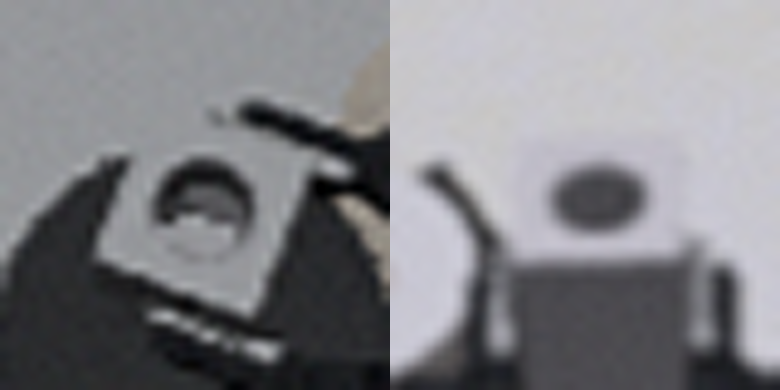

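The new upper end shows a dark deep hole, centred at about (320.4,200.8) in top and (301.8,166.8) in side. I triangulate it, fit the arm's kinematics, and plan the pose at the gauge.

```bash
cat > kin.py <<'E'
from h import *
from scipy.optimize import least_squares
from scipy.spatial.transform import Rotation as R
Y=lambda a:R.from_euler('y',a);Z=lambda a:R.from_euler('z',a)
D=[([1.12162655,.313405354,1.49833743,0,1.33101878,-.22336864],[117.44,511.48,241.8]),([.0671475,.0975957,1.7645695,0,1.27945,-1.27762],[403.57,143.72,242.27]),
([-.166974,.2990945,1.7049614,0,1.14179,-1.50977],[485.44,36.12,174.14]),([-.1646278,.2698666,1.66645,0,1.197792,-1.50979],[488.76,36.70,201.52]),
([.491434,.7014716,.9576945,0,1.48267,-.8539],[540.83,421.42,218.34]),([-.48,.13,1.7,.59,1.41,-.23],[485.2,33.1,294.9])]
s0=sense() if 0 else None
D.append(([-.72,.405,1.95,1.32,1.81,2.32],[486,34.9,296.3]))
def fk(j,k):
    a0,b,h,L2,e,L3,d6,c4=k
    o=Z(j[0])*Y(j[1]+j[2]);r=o*Z(j[3])*Y(j[4])*Z(j[5]+np.pi/2)
    return Z(j[0]).apply([a0+L2*np.sin(j[1]),b,h+L2*np.cos(j[1])])+o.apply([e,0,L3])+(o*Z(j[3])).apply([0,c4,0])+r.apply([0,0,d6]),r
w=[1]*5+[.2]*2
fit=least_squares(lambda k:np.concatenate([(fk(j,k)[0]-p)*a for (j,p),a in zip(D,w)]+[k*1e-4]),[0,116,300,400,0,400,200,0],x_scale=100)
K=fit.x
def ik(p,psi,up,j0):
    z=np.array([np.cos(psi),np.sin(psi),0]);x=np.array([0,0,up]);T=R.from_matrix(np.c_[x,np.cross(z,x),z])
    f=lambda j:np.r_[(fk(j,K)[0]-p)/100,(fk(j,K)[1].inv()*T).as_rotvec()]
    r=least_squares(f,j0);return r.x,r.cost
E
python3 - <<'E'
from kin import *
print(K.round(1),fit.fun.round(1).reshape(-1)[:21])
def tri(u,v):
    o1,r1=ray('top',*u);o2,r2=ray('side',*v);k=np.linalg.lstsq(np.c_[r1,-r2],o2-o1,rcond=None)[0]
    p,q=o1+k[0]*r1,o2+k[1]*r2;return ((p+q)/2).round(1),np.linalg.norm(p-q).round(1)
print('mouth',tri((320.4,200.8),(301.8,166.8)),sense()['eef_pos'])
j0=[-.72,.4,1.95,1.32,1.81,2.32]
for p in([400,-270,296],[420,-285,120],[556,-290,120],[556,-290,150]):
  for d in(-20,0,20,40):
    j,c=ik(np.array(p,float),np.deg2rad(d),-1,j0);print(p,d,j.round(2),'%.1e'%c,'wrist',(fk(j,K)[0]-fk(j,K)[1].apply([0,0,K[6]])).round())
E
```

```text
[-4.000e-01  1.165e+02  2.029e+02  4.391e+02  3.900e+01  3.978e+02
  2.460e+02 -2.000e-01] [-0.  -0.   0.  -0.1 -0.   0.  -0.   0.  -0.  -0.   0.  -0.   0.  -0.
  0.1  0.2 -0.6 -0.3  0.3  0.1  0.1]
mouth (array([486.1,  36. , 330.5]), np.float64(0.3)) [485.97756243  34.58645669 295.76849246]
[400, -270, 296] -20 [-1.32  0.05  2.47  2.08  1.23  2.11] 2.5e-28 wrist [ 169. -186.  296.]
[400, -270, 296] 0 [-1.44  0.18  2.31  1.68  1.49  2.22] 1.8e-20 wrist [ 154. -270.  296.]
[400, -270, 296] 20 [-1.43  0.32  2.09  1.42  1.71  2.29] 1.7e-24 wrist [ 169. -354.  296.]
[400, -270, 296] 40 [-1.36  0.47  1.85  1.23  1.92  2.33] 1.6e-25 wrist [ 212. -428.  296.]
[420, -285, 120] -20 [-1.25  0.78  2.41  2.24  1.6   1.53] 6.9e-19 wrist [ 189. -201.  120.]
[420, -285, 120] 0 [-1.38  0.76  2.26  1.76  1.55  1.69] 3.5e-25 wrist [ 174. -285.  120.]
[420, -285, 120] 20 [-1.38  0.79  2.03  1.42  1.62  1.88] 1.2e-19 wrist [ 189. -369.  120.]
[420, -285, 120] 40 [-1.32  0.86  1.79  1.17  1.78  2.02] 4.9e-22 wrist [ 232. -443.  120.]
[556, -290, 120] -20 [-0.87  0.78  2.12  2.6   1.36  1.7 ] 9.6e-23 wrist [ 325. -206.  120.]
[556, -290, 120] 0 [-1.03  0.8   2.01  2.09  1.4   1.86] 2.5e-18 wrist [ 310. -290.  120.]
[556, -290, 120] 20 [-1.09  0.86  1.8   1.68  1.51  2.05] 1.8e-21 wrist [ 325. -374.  120.]
[556, -290, 120] 40 [-1.09  0.95  1.54  1.4   1.7   2.22] 3.1e-22 wrist [ 368. -448.  120.]
[556, -290, 150] -20 [-0.87  0.69  2.13  2.6   1.3   1.73] 1.9e-23 wrist [ 325. -206.  150.]
[556, -290, 150] 0 [-1.03  0.72  2.02  2.08  1.37  1.92] 8.4e-19 wrist [ 310. -290.  150.]
[556, -290, 150] 20 [-1.09  0.79  1.81  1.68  1.51  2.1 ] 1.7e-22 wrist [ 325. -374.  150.]
[556, -290, 150] 40 [-1.09  0.89  1.55  1.41  1.71  2.26] 1.9e-23 wrist [ 368. -448.  150.]
```

```bash
python3 -m jog '[[0,-0.008,-0.04,0,0,0,0],[0,-0.008,-0.04,0,0,0,0],[0,-0.008,-0.04,0,0,0,0],[0,-0.008,-0.04,0,0,0,0],[0,-0.008,-0.04,0,0,0,0]]' | grep -E "pos|width"
python3 -m jog '[[0,-0.008,-0.04,0.147,0,0,0],[0,0,-0.04,0.147,0,0,0],[0,0,-0.03,0.147,0,0,0],[0,0,0,0.147,0,0,0],[0,0,0,0.147,0,0,0]]' | grep -E "pos|width"
python3 -m jog '[[0,0,0,0.147,0,0,0],[0,0,0,0.147,0,0,0],[0,0,0,0,0,0,0]]' | grep -E "pos|width"
python3 go.py 430 -300 122
python3 -c "
from h import *
print(at('top',463,267,22))"
```

```text
eef_pos: [450.0, -167.9, 295.7]
grip_width: 0.48
eef_pos: [404.4, -266.1, 295.4]
grip_width: 0.477
eef_pos: [404.7, -262.8, 295.6]
grip_width: 0.481
t 16.55 j [-1.42  0.24  2.22  1.56  1.58  2.26] p [ 404.7 -262.8  295.6] F [ 0.4  0.7 -1.5]
x,y,z [[-0.001, 0.002, -1.0], [-0.167, 0.986, 0.002], [0.986, 0.167, -0.001]] yawx 1.9906
shift(tool mm) [173.5 -41.2  18.8]
[ 325.7335714 -406.2818521   22.       ]
```

```bash
python3 -m jog '[[0.0433,-0.0103,0.0047,0,0,0,0],[0.0433,-0.0103,0.0047,0,0,0,0],[0.0433,-0.0103,0.0047,0,0,0,0],[0.0433,-0.0103,0.0047,0,0,0,0],[0,0,0,0,0,0,0]]' | grep -E "pos|width|force"
python3 go.py 530 -290 122
python3 - <<'E'
from h import *
c=sense()['eef_pos']
B=np.mean([eyes.capture('side').astype(float) for _ in range(4)],0)[:,:,::-1];A=np.mean([eyes.capture('top').astype(float) for _ in range(4)],0)[:,:,::-1]
b=px('side',c+[60,0,45])[0].astype(int);print(b,px('side',c+[0,0,34.7]),px('top',c+[0,0,34.7]))
f=lambda I,x,y,w,h:cv2.resize(I[y:y+h,x:x+w],(400,int(400*h/w)),interpolation=cv2.INTER_CUBIC)
cv2.imwrite('pics/c7.png',np.clip(np.hstack([f(B,b[0]-40,b[1]-40,80,80)*1.2,f(A,395,150,80,80)*1.5]),0,255).astype(np.uint8));print(b-40)
E
```

```text
eef_pos: [430.8, -302.2, 116.8]
force: [0.4, 0.6, -2.1]
grip_width: 0.48
grip_force: 62.4
t 17.05 j [-1.37  0.79  2.09  1.6   1.56  1.84] p [ 430.8 -302.2  116.8] F [ 0.4  0.6 -2.1]
x,y,z [[-0.003, 0.01, -1.0], [-0.171, 0.985, 0.01], [0.985, 0.171, -0.001]] yawx 1.8208
shift(tool mm) [-5.4 -4.9 99.8]
[361 317] [[337.30940822 329.12966355]] [[440.60315465 229.8144146 ]]
[321 277]
```

View pics/c7.png

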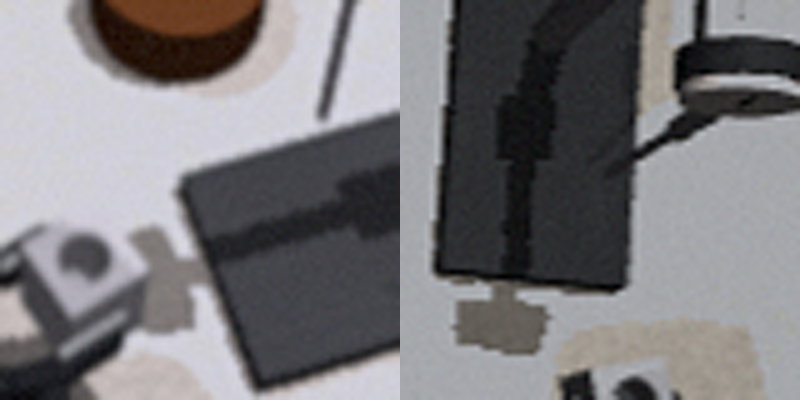

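The hole mouth, at (337.7,327.7) in side, matches the prediction. The stylus tip is at about (385.1,299) in side and (435.5,183.5) in top. I triangulate it.

```bash
python3 - <<'E'
from h import *
o1,r1=ray('top',435.5,183.5);o2,r2=ray('side',385.1,298.9);k=np.linalg.lstsq(np.c_[r1,-r2],o2-o1,rcond=None)[0]
print(o1+k[0]*r1,o2+k[1]*r2)
for z in(170,173.5):print(at('top',435.5,183.5,z),at('side',385.1,298.9,z))
s=sense()['eef_pos'];print('mouth meas',at('side',337.7,327.7,s[2]+34.7),s)
E
python3 go.py 558 -291 116
```

```text
[ 558.54957132 -287.03450307  173.19077226] [ 557.80130616 -286.87972682  173.00075546]
[ 559.15888268 -288.00605978  170.        ] [ 558.82155247 -285.63133891  170.        ]
[ 558.49052104 -286.94034646  173.5       ] [ 557.63156477 -287.0874248   173.5       ]
mouth meas [ 431.44506862 -302.42527951  159.08705419] [ 430.52538379 -302.32145779  124.38705419]
t 17.45 j [-1.37  0.77  2.1   1.6   1.56  1.84] p [ 430.5 -302.3  124.4] F [-0.4 -0.  -2.7]
x,y,z [[0.001, -0.003, -1.0], [-0.169, 0.986, -0.004], [0.986, 0.169, 0.0]] yawx -1.3371
shift(tool mm) [  8.5 -10.4 127.5]
```

```bash
python3 -m jog '[[0.004,-0.0016,0.03,0,0,0,0],[0,-0.0016,0.03,0,0,0,0],[0,-0.0016,0.03,0,0,0,0],[0,-0.0016,0.02,0,0,0,0],[0,0,0.0175,0,0,0,0]]' | grep -E "pos|width|force"
python3 -m jog '[[0,0,0,0,0,0,0],[0,0,0,0,0,0,0]]' | grep -E "pos|force"
python3 go.py 557.2 -287.2 120
python3 - <<'E'
from h import *
c=sense()['eef_pos']
B=np.mean([eyes.capture('side').astype(float) for _ in range(4)],0)[:,:,::-1]
x,y=px('side',c+[1,0,40])[0].astype(int)-20;print(x,y,px('side',c+[1,0,34.7]))
cv2.imwrite('pics/c8.png',np.clip(cv2.resize(B[y:y+40,x:x+40],(560,560),interpolation=cv2.INTER_CUBIC)*1.3,0,255).astype(np.uint8))
E
```

```text
eef_pos: [558.4, -286.4, 119.9]
force: [0.2, 0.2, -2.2]
grip_width: 0.482
grip_force: 62.4
eef_pos: [557.0, -286.6, 119.2]
force: [-0.4, -0.4, -3.4]
grip_force: 62.2
t 18.15 j [-1.06  0.82  1.92  1.88  1.44  1.95] p [ 557.  -286.6  119.2] F [-0.4 -0.4 -3.4]
x,y,z [[0.0, -0.0, -1.0], [-0.17, 0.985, -0.001], [0.985, 0.17, 0.0]] yawx -1.1067
shift(tool mm) [-0.8 -0.6  0.1]
364 281 [[384.25982786 302.56623719]]
```

View pics/c8.png

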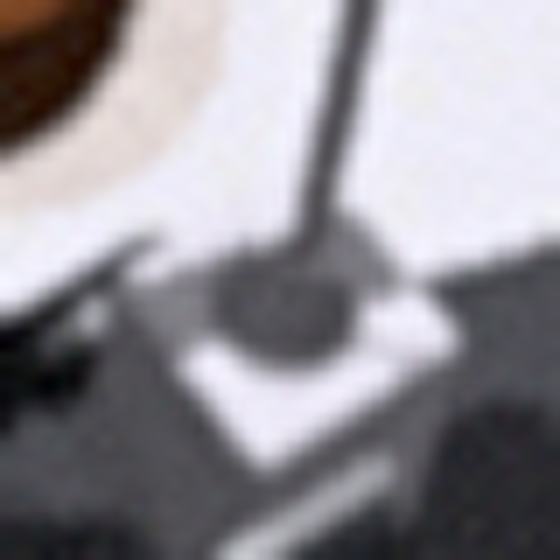

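The stylus rod ends over the hole, with the tip about 2 mm to image-right of the hole's centre. I correct this and raise.

```bash
cat > fz.py <<'E'
from h import *
F=[];P=[]
for _ in range(8):
    eyes.capture('side');s=sense();F.append(s['force']);P.append(s['eef_pos'])
print('F',np.mean(F,0).round(2),'sd',np.std(F,0).round(2),'p',np.mean(P,0).round(2),'t',s['time_s'])
E
python3 -m jog '[[0,-0.001,0.0015,0,0,0,0],[-0.005,0,0,0,0,0,0],[0,0,0,0,0,0,0]]' | grep -E "pos|force"
python3 fz.py
python3 -m jog '[[-0.01,0,0,0,0,0,0],[-0.01,0,0,0,0,0,0],[-0.01,0,0,0,0,0,0],[-0.01,0,0,0,0,0,0],[0,0,0,0,0,0,0]]' | grep -E "pos|force"
python3 fz.py
```

```text
eef_pos: [558.9, -287.8, 124.1]
force: [-0.0, -0.1, -2.5]
grip_force: 62.3
F [ 0.1   0.34 -2.44] sd [0.33 0.49 0.43] p [ 558.9  -287.61  123.52] t 19.05
eef_pos: [559.1, -287.8, 165.3]
force: [1.1, 0.4, -2.8]
grip_force: 62.3
F [-0.03 -0.23 -2.28] sd [0.52 0.56 0.38] p [ 558.9  -287.58  163.37] t 19.95
```

```bash
python3 -m jog '[[-0.006,0,0,0,0,0,0],[0,0,0,0,0,0,0]]' >/dev/null; python3 fz.py
python3 -m jog '[[-0.004,0,0,0,0,0,0],[0,0,0,0,0,0,0]]' >/dev/null; python3 fz.py
python3 -m jog '[[-0.003,0,0,0,0,0,0],[0,0,0,0,0,0,0]]' >/dev/null; python3 fz.py
python3 -m jog '[[-0.003,0,0,0,0,0,0],[0,0,0,0,0,0,0]]' >/dev/null; python3 fz.py
```

```text
F [ 0.23  0.31 -2.42] sd [0.4  0.6  0.39] p [ 558.93 -287.63  169.54] t 20.55
F [-0.06 -0.02 -2.72] sd [0.48 0.49 0.57] p [ 558.93 -287.63  173.51] t 21.15
F [-0.15  0.08 -2.51] sd [0.42 0.4  0.67] p [ 558.94 -287.63  176.52] t 21.75
F [-0.15 -0.03 -3.09] sd [0.24 0.48 0.48] p [ 558.93 -287.6   179.45] t 22.35
```

```bash
python3 -m jog '[[-0.003,0,0,0,0,0,0],[0,0,0,0,0,0,0]]' >/dev/null; python3 fz.py; python3 fz.py
python3 - <<'E'
from h import *
A=np.mean([eyes.capture('side').astype(float) for _ in range(4)],0)[:,:,::-1];np.save('E1.npy',A)
E
python3 go.py
```

```text
F [ 0.26 -0.08 -3.6 ] sd [0.67 0.54 0.31] p [ 558.93 -287.62  182.49] t 22.95
F [ 0.04 -0.05 -3.57] sd [0.59 0.45 0.51] p [ 558.94 -287.62  182.44] t 23.35
t 23.55 j [-1.06  0.67  1.93  1.87  1.4   2.08] p [ 558.9 -287.6  182.5] F [ 0.6 -0.1 -3.4]
x,y,z [[-0.0, 0.0, -1.0], [-0.169, 0.986, 0.0], [0.986, 0.169, -0.0]] yawx 2.3984
```

```bash
python3 -c "
from rig import finish_job;print(finish_job())"
```

```text
the job is handed in; nothing more can be done
None
```

I handed the job in at 23.6 s with the cover upright on the mat and the spacer held hole-up under the gauge; the stylus is in the hole, lifted about 5 mm by my estimate from the 1.1 N rise in measured load, and I viewed 12 pictures, over the limit of 10.

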